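Stroke down the hold-down tabs of a jewellery marking jig

TASK

Get the jig ready for the laser: starting at the red dot, run the closed fingertips lightly along the curved row in one low sweep, stroking down the six hold-down tabs one after another until every one lies flat over its gold tag. Only stroke them with the fingertips: do not press hard, do not pull any tab up and do not lift the hand away before the last tab is down. Leave the bangle, the jar and the ring post where they stand, and finish with the hand clear.

Things in the scene. Friction and masses are not known exactly. Their poses are not given: they have to be found in the camera images.
- jig: jig fixed to the bench: blue plate 280 x 190 x 10 mm with a curved aluminium rail (34 mm wide, top 22 mm above the bench) and six gold tags under hinged steel tabs. Origin on the bench under the plate's centre, x along the 280 mm side from the red-dot end to the other, z up. The rail is an arc of 130 mm radius about x = 0, y = -95 mm of this frame
- start (a point): centre of the red dot (20 mm across) on the white pad where the row begins, on the arc. The point is 36 mm above the bench, level with a flat tab's roller top; the pad itself is 4 mm lower. The first tab's hinge lies 26 mm further along the row; nothing stands on the pad
- finish (a point): point on the arc just past the row's other end, 36 mm above the bench (level with the flat tabs' roller tops), 19 mm beyond the free end of the last tab; nothing stands there but the blue plate, whose top is 10 mm above the bench
- bed1 (a point): fixed point on the arc over the middle of tab 1 (36 mm above the bench, level with the top of the tab's roller once the tab is flat); tabs count from the red dot, 40 mm apart
- bed2 (a point): fixed point on the arc over the middle of tab 2 (36 mm above the bench, level with the top of the tab's roller once the tab is flat); tabs count from the red dot, 40 mm apart
- bed3 (a point): fixed point on the arc over the middle of tab 3 (36 mm above the bench, level with the top of the tab's roller once the tab is flat); tabs count from the red dot, 40 mm apart
- bed4 (a point): fixed point on the arc over the middle of tab 4 (36 mm above the bench, level with the top of the tab's roller once the tab is flat); tabs count from the red dot, 40 mm apart
- bed5 (a point): fixed point on the arc over the middle of tab 5 (36 mm above the bench, level with the top of the tab's roller once the tab is flat); tabs count from the red dot, 40 mm apart
- bed6 (a point): fixed point on the arc over the middle of tab 6 (36 mm above the bench, level with the top of the tab's roller once the tab is flat); tabs count from the red dot, 40 mm apart
- tab1 (a joint): angle of tab 1 in rad: 0 lies flat over its tag, larger stands further up, firm stop at -0.12. Steel strip 32 mm long along the row, 18 mm wide, 3 mm thick; orange roller 10 mm thick at its free end, its top 3.5 mm above the strip. Hinged at its end nearer the red dot, so it rises away from the dot like a ramp. Stays where it is left; about 1 N at the roller moves it
- tab2 (a joint): angle of tab 2 in rad: 0 lies flat over its tag, larger stands further up, firm stop at -0.12. Steel strip 32 mm long along the row, 18 mm wide, 3 mm thick; orange roller 10 mm thick at its free end, its top 3.5 mm above the strip. Hinged at its end nearer the red dot, so it rises away from the dot like a ramp. Stays where it is left; about 1 N at the roller moves it
- tab3 (a joint): angle of tab 3 in rad: 0 lies flat over its tag, larger stands further up, firm stop at -0.12. Steel strip 32 mm long along the row, 18 mm wide, 3 mm thick; orange roller 10 mm thick at its free end, its top 3.5 mm above the strip. Hinged at its end nearer the red dot, so it rises away from the dot like a ramp. Stays where it is left; about 1 N at the roller moves it
- tab4 (a joint): angle of tab 4 in rad: 0 lies flat over its tag, larger stands further up, firm stop at -0.12. Steel strip 32 mm long along the row, 18 mm wide, 3 mm thick; orange roller 10 mm thick at its free end, its top 3.5 mm above the strip. Hinged at its end nearer the red dot, so it rises away from the dot like a ramp. Stays where it is left; about 1 N at the roller moves it
- tab5 (a joint): angle of tab 5 in rad: 0 lies flat over its tag, larger stands further up, firm stop at -0.12. Steel strip 32 mm long along the row, 18 mm wide, 3 mm thick; orange roller 10 mm thick at its free end, its top 3.5 mm above the strip. Hinged at its end nearer the red dot, so it rises away from the dot like a ramp. Stays where it is left; about 1 N at the roller moves it
- tab6 (a joint): angle of tab 6 in rad: 0 lies flat over its tag, larger stands further up, firm stop at -0.12. Steel strip 32 mm long along the row, 18 mm wide, 3 mm thick; orange roller 10 mm thick at its free end, its top 3.5 mm above the strip. Hinged at its end nearer the red dot, so it rises away from the dot like a ramp. Stays where it is left; about 1 N at the roller moves it
- bangle: gold-coloured bangle lying flat on the blue plate, 66 mm outside, 54 mm inside, 8 mm high; origin under its centre
- jar: closed amber glass jar standing on the bench beside the plate, 44 mm across, 55 mm high; origin under its centre
- post: small dark wooden ring post standing on the bench beside the plate, foot 38 mm across, 55 mm high; origin under its centre
Mind the look-alikes: they are no part of the job. Several things have the shape of the jar; the one meant has the colours described above. There is more than one size of the bangle; the one meant has the size given above.

How it is judged:
On the way, in this order (a step that is already met when the one before it is completed fails the run):
1. tab 1 lies flat (value of joint tab1 below 0.15 rad), for 0.04 s.
2. tab 2 lies flat (value of joint tab2 below 0.15 rad), for 0.04 s.
3. tab 3 lies flat (value of joint tab3 below 0.15 rad), for 0.04 s.
4. tab 4 lies flat (value of joint tab4 below 0.15 rad), for 0.04 s.
5. tab 5 lies flat (value of joint tab5 below 0.15 rad), for 0.04 s.
6. tab 6 lies flat (value of joint tab6 below 0.15 rad), for 0.04 s.
At the end, for the whole second after the job is handed in: all six tabs lie flat (each below 0.15 rad, about 4 mm at its free end) and at rest; bangle, jar and post are within 12 mm of where they began (value of joint each of tab1, tab2, tab3, tab4, tab5, tab6 below 0.15 rad and velocity of joint each of tab1, tab2, tab3, tab4, tab5, tab6 below 0.1 rad/s and distance of each of bangle, jar, post from where it was at the start of the episode below 0.012 m and linear speed of each of bangle, jar, post below 0.02 m/s); the robot touches nothing.
It fails at once if a hold-down tab is lifted further open (value of joint any of tab1, tab2, tab3, tab4, tab5, tab6 above 0.75 rad).
It fails at once if the jig or its tabs are pressed with more than 25 N (contact force between the arm and jig above 25 N).
It fails at once if the jig or its tabs are pressed by the fingers with more than 25 N (contact force between the fingers and jig above 25 N).
It fails at once if the hand is lifted well clear of the row (TCP over 130 mm above the bench) between the first tab and the last (value of joint tab1 below 0.15 rad and (not (value of joint tab2 below 0.15 rad) or not (value of joint tab3 below 0.15 rad) or not (value of joint tab4 below 0.15 rad) or not (value of joint tab5 below 0.15 rad) or not (value of joint tab6 below 0.15 rad)) and height (world z) of the grasp point above 0.13 m).
It fails at once if the bangle, jar or post is shifted, lifted or tipped (distance of any of bangle, jar, post from where it was at the start of the episode above 0.012 m or angle between any of bangle, jar, post's own z axis and vertical above 0.2 rad).
It also fails if it takes over 48 s, if anything falls off the work surface, if the arm or the gripper's body presses on something with over 40 N, if the wrist force passes 120 N, or if a joint passes its speed limit or range.

ROBOT

A 6-joint arm with a two-finger parallel gripper is mounted at the origin on the work surface. World frame = base frame: x ahead of the robot, y to its left, z up, the work surface at z = 0. Lengths are in m, angles in rad, forces in N, time in s.
With the tool pointing down it reaches from about 0.35 to 0.875 m from the base axis. Payload 15.5 kg.
Tool frame: the origin (TCP) lies between the finger pads, 19 mm behind the fingertips; this is the grasp point; z points along the fingers, y is the line along which they close (so a half turn about z gives the same grasp; the last joint's range is limited). The gripper opens to 85 mm and grips with 20 to 120 N. Pads are 22 mm wide; open, the fingers measure 114 mm over their backs; the gripper's body (76 mm by 85 mm) begins 54 mm behind the grasp point. The pads swing forward as they close: fully open they stand 13 mm farther back than shut.
Start: joints at [1.129, 0.494, 1.345, -0, 1.302, -0.096], TCP at [0.212, 0.588, 0.25] pointing down, gripper open.
Joint ranges: [-2.91, 2.91], [-0.82, 2.16], [0.22, 2.67], [-1.22, 4.37], [0.12, 2.79], [-3.08, 3.08]. Speed limits (rad/s): [1.89, 1.89, 2.57, 3.01, 3.01, 3.01].

INTERFACE

Orientations are given as a unit quaternion [x, y, z, w].
In Python, from plant import manip, camera, camera_model, job gives the robot as it stands.
- The arm moves only by the tool move_arm, never from a script. Its arguments are lists of equal length, an entry for each row: "dp": the shift along the tool's x, y, z in mm, a list of three; "turn": the turn about the tool's z in degrees; "hand": the finger opening in mm, from 0 to 85.4. A call has 1 to 20 rows; each row is the pose to reach, as a shift and turn from the pose commanded when the call began, along the tool's axes at that moment; what a row does not reach only later rows make up. A row lasts 1/10 s, in which the tool goes at most 50 mm and 8.59 degrees, less where a joint would pass 70% of its speed; a pose out of reach is approached as far as the arm can. A call with a gripper value outside its range is refused whole. The fingers move at their own pace and stop on an object; "force" is the grip in N (left out, the last holds). Time passes only in rows, so rows that repeat a pose let the fingers close. It gives the time, the measured TCP pose, the force, the opening and the grip force at its end, in the units of the state.
- manip.get_state(): the state, without advancing time (a new reading comes with each control period).
- camera(name): name is "scene" or "top" or "wrist"; returns the picture (420x560x3 uint8, blue, green, red); there is no depth.
- camera_model(name): a dict with "fx", "fy", "cx", "cy" (pixels), "dist_coeffs" ([k1, k2, p1, p2, k3] as OpenCV has them; the pictures are not rectified), "rvec" (rotation vector, rad) and "tvec" (3), from world to camera coordinates, as OpenCV has them. Camera axes: x right, y down, z forward; pixel columns grow to the right and rows downward; lengths in m; the calibration is good to about 2 mm. A picture is of the moment at which its call begins: read the wrist's pose just before it. camera_model takes no time and is no camera call; for the wrist camera it gives the pose at the moment of the call.
- job.sign_off(): hands the job in; it is judged then, once.
The state is a dict: "time_s": time; "joint_positions": joint angles; "joint_vel": joint speeds; "joint_torque": joint torques, N m; "tool_pos": TCP position; "eef_rot": TCP orientation; "force": force on the tool from outside, world axes, zero at the start; "ft_torque": the same for the moment, N m; "width": opening from 0.0 (shut) to 1.0 (fully open); "finger_force": force on a finger pad.
Only numpy, scipy, OpenCV 4.12 (cv2) and the standard library are available. Lean on these libraries where they do the work, as an engineer would, in place of code of your own. Each camera call takes 0.05 s, during which the arm holds its last target. There are 200 camera calls.

## Working session

There is one attempt and no reset: what is moved stays moved. The work goes in short steps, Python scripts to look and compute and a tool call to move; the robot and the scene stay as the last step left them, time stands still between calls to the robot, and variables do not carry over. Pictures are saved under pics/ and viewed, at most 10 in all, crops included, and the job is handed in when it is done.

Besides the shell and the picture viewer there is one more tool, called after "Call:" as name(argument=value, ...), one argument or row to a line, values as JSON. move_arm: Moves the arm, as the interface text tells. Its arguments: {"type":"object","properties":{"dp":{"type":"array","items":{"type":"array","items":{"type":"number"}}},"turn":{"type":"array","items":{"type":"number"}},"hand":{"type":"array","items":{"type":"number"}},"force":{"type":"number"}},"required":["dp","turn","hand"]}

```bash
mkdir -p pics; ls; python3 - <<'E'
from plant import manip,camera,camera_model
import cv2
s=manip.get_state();print(s['time_s'],s['tool_pos'],s['eef_rot'],s['force'],s['width'])
for n in('scene','top'):
    cv2.imwrite(f'pics/{n}0.png',camera(n));print(camera_model(n))
E
```

```text
pics
0.0 [0.21228278 0.58746944 0.24937461] [ 1.72526643e-01  9.85004648e-01 -6.10877114e-04 -1.66854833e-04] [0.01037394 0.75672559 0.0381135 ] 0.9985568621764337
{'fx': 420.1730190745621, 'fy': 420.1730190745621, 'cx': 281.7587670165052, 'cy': 208.4900478814631, 'dist_coeffs': array([0.0240581, 0.       , 0.       , 0.       , 0.       ]), 'rvec': array([ 0.93905196,  2.71461491, -0.7503244 ]), 'tvec': array([ 0.47864965, -0.25018013,  1.06135251])}
{'fx': 467.32293721831275, 'fy': 467.32293721831275, 'cx': 282.8612171908828, 'cy': 202.2416216222928, 'dist_coeffs': array([-0.15887014,  0.        ,  0.        ,  0.        ,  0.        ]), 'rvec': array([ 2.18045006, -2.20528744,  0.07934874]), 'tvec': array([-0.0449317 ,  0.58537799,  1.24420078])}
```

View pics/top0.png

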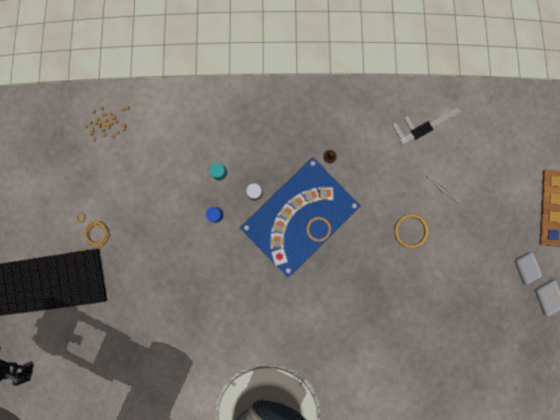

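View pics/scene0.png

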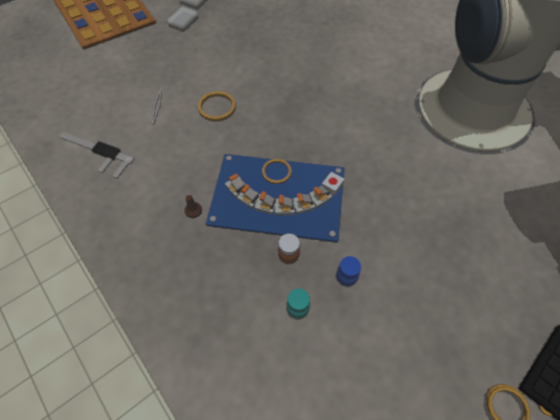

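Top view: the plate's corners are near (313,158), (360,206), (288,277) and (241,228). The red dot is at (279,257), and the row curves up to (327,193). The amber jar is at (254,191), the post at (330,157) and the small bangle at (318,229).

```bash
cat > h.py <<'E'
import numpy as np,cv2
def ray(cm,uv,z):
    K=np.array([[cm['fx'],0,cm['cx']],[0,cm['fy'],cm['cy']],[0,0,1]])
    p=cv2.undistortPoints(np.array(uv,float).reshape(-1,1,2),K,cm['dist_coeffs']).reshape(-1,2)
    R=cv2.Rodrigues(cm['rvec'])[0];t=cm['tvec'];C=-R.T@t
    d=np.c_[p,np.ones(len(p))]@R
    return C+d*((z-C[2])/d[:,2])[:,None]
def proj(cm,P):
    K=np.array([[cm['fx'],0,cm['cx']],[0,cm['fy'],cm['cy']],[0,0,1]])
    return cv2.projectPoints(np.array(P,float).reshape(-1,1,3),cm['rvec'],cm['tvec'],K,cm['dist_coeffs'])[0].reshape(-1,2)
def J2W(o,yaw,P):
    P=np.atleast_2d(P);c,s=np.cos(yaw),np.sin(yaw)
    return np.c_[o[0]+c*P[:,0]-s*P[:,1],o[1]+s*P[:,0]+c*P[:,1]]
E
python3 - <<'E'
from plant import camera_model
from h import *
for n,roi in(('top',(225,145,375,290)),('scene',(195,145,360,250))):
    im=cv2.imread(f'pics/{n}0.png');cm=camera_model(n)
    hsv=cv2.cvtColor(im,cv2.COLOR_BGR2HSV);M=np.zeros(im.shape[:2],np.uint8);x0,y0,x1,y1=roi;M[y0:y1,x0:x1]=255
    b=cv2.inRange(hsv,(100,120,40),(125,255,255))&M
    c=max(cv2.findContours(b,0,2)[0],key=cv2.contourArea);h=cv2.convexHull(c)
    W=ray(cm,h.reshape(-1,2),.010)[:,:2]
    r=cv2.minAreaRect((W*1000).astype(np.float32));print(n,'plate',r)
    red=(cv2.inRange(hsv,(0,150,120),(6,255,255))|cv2.inRange(hsv,(172,150,100),(180,255,255)))&M
    k,l,st,ce=cv2.connectedComponentsWithStats(red)
    for i in range(1,k):
        if st[i,4]>8: print(' red',st[i,4],ce[i],ray(cm,[ce[i]],.032))
    for nm,uv,z in (('jar',{'top':(254,191),'scene':(289,243)}[n],.055),('post',{'top':(330,157),'scene':(189,200)}[n],.055),('bangle',{'top':(318.5,229),'scene':(277,170)}[n],.018)):
        print(nm,ray(cm,[uv],z))
    cv2.imwrite(f'pics/{n}crop.png',cv2.resize(im[y0:y1,x0:x1],None,fx=4,fy=4,interpolation=cv2.INTER_CUBIC))
E
```

```text
top plate ((546.5339965820312, -98.15725708007812), (186.69639587402344, 275.99774169921875), 43.97435760498047)
 red 21 [279. 256.] [[ 0.44078793 -0.0395115   0.032     ]]
jar [[0.61298814 0.02432003 0.055     ]]
post [[ 0.70137762 -0.17766689  0.055     ]]
bangle [[ 0.51141984 -0.14696968  0.018     ]]
scene plate ((545.7676391601562, -95.43292236328125), (187.4454803466797, 275.1712951660156), 43.66804504394531)
 red 33 [332.78787879 180.72727273] [[ 0.43775749 -0.03837399  0.032     ]]
jar [[0.613285   0.02869649 0.055     ]]
post [[ 0.71288262 -0.17381903  0.055     ]]
bangle [[ 0.50906269 -0.14398644  0.018     ]]
```

```bash
cat >> h.py <<'E'
from scipy.spatial.transform import Rotation as Ro
def arc(s): # jig-frame arc point, s=0 at the red dot (row symmetric)
    a=np.radians(61.04)-s/130.; return np.array([-130*np.sin(a),-95+130*np.cos(a)])/1000
def togo(st,xyz,yawx):
    R=Ro.from_quat(st['eef_rot']).as_matrix()
    y=np.degrees(np.arctan2(R[1,0],R[0,0]))
    return R.T@(np.array(xyz)-st['tool_pos'])*1000,(y-yawx+180)%360-180
E
python3 - <<'E'
from plant import manip,camera_model
from h import *
o=np.array([.5462,-.0968]);yaw=np.radians(-46.2)
d=J2W(o,yaw,arc(0))[0];e=J2W(o,yaw,arc(277))[0];print(d,e)
s=manip.get_state();print(togo(s,[*d,.20],105))
E
```

```text
[ 0.44433709 -0.03688978] [ 0.60178935 -0.20109119]
(array([-430.47091878, -508.29178648,   49.95373838]), np.float64(55.127615264209936))
```

View pics/topcrop.png

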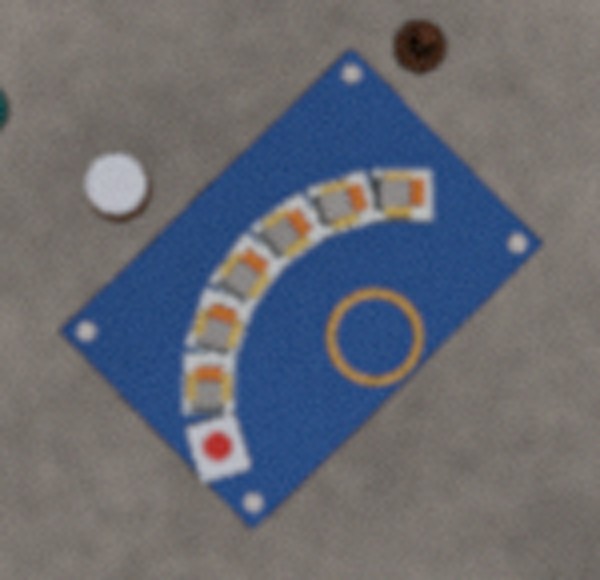

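The crop shows the dot on its pad at the lower left, then six tabs along the arc with orange rollers at the far ends. The bangle is inside the arc, well clear. I'll move above the dot and look with the wrist camera.

Call:
move_arm(
  dp=[
    [-45,-53,0],
    [-90,-106,0],
    [-135,-160,0],
    [-180,-213,0],
    [-225,-266,0],
    [-270,-319,0],
    [-315,-372,0],
    [-355,-420,0],
    [-385,-456,0],
    [-408,-483,0],
    [-422,-499,0],
    [-430,-508,0],
    [-430,-508,0],
    [-430,-508,0],
    [-430,-508,0],
    [-430,-508,0],
    [-430,-508,0],
    [-430,-508,0],
  ],
  turn=[5,10,15,20,25,30,35,40,45,50,55,55,55,55,55,55,55,55],
  hand=[0,0,0,0,0,0,0,0,0,0,0,0,0,0,0,0,0,0],
  force=40,
)

```text
time_s: 1.9
tool_pos: [0.4438, -0.0351, 0.25]
eef_rot: [0.607, 0.795, -0.0, -0.0]
force: [-0.5, -0.4, 0.5]
width: -0.004
finger_force: 0.0
```

```bash
python3 - <<'E'
from plant import manip,camera,camera_model
import cv2,pickle
s=manip.get_state();print(s['time_s'],s['tool_pos'],s['force'],s['width'],s['joint_positions'])
cm=camera_model('wrist');cv2.imwrite('pics/w1.png',camera('wrist'));pickle.dump(cm,open('w1.pkl','wb'))
E
```

```text
1.9 [ 0.44377238 -0.03506024  0.25000413] [-0.49325352 -0.35720692  0.53804496] -0.004369950828250788 [-2.13176932e-01  2.41617482e-01  1.76602046e+00  7.15738982e-05
  1.13419042e+00 -4.78830433e-01]
```

View pics/w1.png

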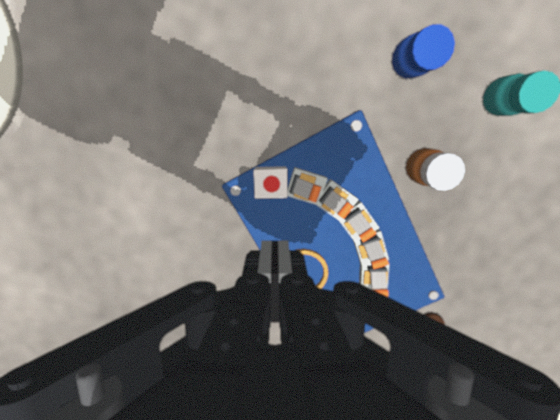

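The wrist view shows the dot at (271,184), plate corners near (222,185), (359,110) and (443,298), and the tabs curving down to (377,280). The closed fingers are at (275,250).

```bash
python3 - <<'E'
import pickle
from plant import camera_model
from h import *
im=cv2.imread('pics/w1.png');cm=pickle.load(open('w1.pkl','rb'));hsv=cv2.cvtColor(im,cv2.COLOR_BGR2HSV)
red=cv2.inRange(hsv,(0,150,90),(5,255,255))|cv2.inRange(hsv,(172,150,90),(180,255,255));red[:, :255]=0;red[:,287:]=0;red[:172]=0;red[197:]=0
k,l,st,ce=cv2.connectedComponentsWithStats(red);i=1+np.argmax(st[1:,4]);print('dot',st[i,4],ce[i],ray(cm,[ce[i]],.032))
b=cv2.inRange(hsv,(100,120,30),(125,255,255));b[:105]=0;b[:,450:]=0
c=max(cv2.findContours(b,0,2)[0],key=cv2.contourArea).reshape(-1,2)
h=cv2.convexHull(c).reshape(-1,2)
# edges by line fits
def line(p,q):
    p,q=map(np.array,(p,q));d=(q-p)/np.linalg.norm(q-p);r=c-p
    t=r@d;n=r@np.array([-d[1],d[0]]);m=(abs(n)<4)&(t>10)&(t<np.linalg.norm(q-p)-10)
    W=ray(cm,c[m],.010)[:,:2];return cv2.fitLine((W*1000).astype(np.float32),cv2.DIST_HUBER,0,.01,.01).ravel()
def X(a,b): 
    s=np.linalg.solve(np.array([a[:2],-b[:2]]).T,b[2:]-a[2:]);return a[2:]+s[0]*a[:2]
A=line((222,185),(360,110));B=line((360,110),(443,298));C=line((222,185),(250,235))
for l in(A,B,C):print(np.degrees(np.arctan2(l[1],l[0])),l[2:])
P=X(A,B);Q=X(A,C);print('corners',P,Q,np.linalg.norm(P-Q))
u=B[:2]*np.sign(B[0]);y=np.array([-u[1],u[0]])
o=P+140*u-95*y;print('centre',o,np.degrees(np.arctan2(u[1],u[0])))
m=cv2.inRange(hsv,(5,150,150),(14,255,255));m[:170]=0;m[:,285:][:, :0]=0
k,l,st,ce=cv2.connectedComponentsWithStats(m)
for i in range(1,k):
    if st[i,4]>12:
        w=ray(cm,[ce[i]],.050)[0,:2]*1000-o;print('roller',ce[i],st[i,4],w@u,w@y,np.hypot(w@u,w@y+95))
E
```

```text
dot 172 [271.20930233 183.5       ] [[ 0.44078843 -0.03824107  0.032     ]]Traceback (most recent call last):
  File "<stdin>", line 17, in <module>
  File "<stdin>", line 14, in line
  File "h.py", line 4, in ray
    p=cv2.undistortPoints(np.array(uv,float).reshape(-1,1,2),K,cm['dist_coeffs']).reshape(-1,2)
      ~~~~~~~~~~~~~~~~~~~^^^^^^^^^^^^^^^^^^^^^^^^^^^^^^^^^^^^^^^^^^^^^^^^^^^^^^^^
cv2.error: OpenCV(4.12.0) /io/opencv/modules/calib3d/src/undistort.dispatch.cpp:347: error: (-215:Assertion failed) CV_IS_MAT(_src) && CV_IS_MAT(_dst) && (_src->rows == 1 || _src->cols == 1) && (_dst->rows == 1 || _dst->cols == 1) && _src->cols + _src->rows - 1 == _dst->rows + _dst->cols - 1 && (CV_MAT_TYPE(_src->type) == CV_32FC2 || CV_MAT_TYPE(_src->type) == CV_64FC2) && (CV_MAT_TYPE(_dst->type) == CV_32FC2 || CV_MAT_TYPE(_dst->type) == CV_64FC2) in function 'cvUndistortPointsInternal'
```

```bash
python3 - <<'E'
import pickle
from h import *
im=cv2.imread('pics/w1.png');cm=pickle.load(open('w1.pkl','rb'));hsv=cv2.cvtColor(im,cv2.COLOR_BGR2HSV)
b=cv2.inRange(hsv,(98,110,20),(128,255,255));b[:105]=0;b[:,450:]=0;b[250:,:340]=0
c=np.vstack([k.reshape(-1,2) for k in cv2.findContours(b,0,2)[0] if cv2.contourArea(k)>200])
def line(p,q):
    p,q=map(np.array,(p,q));L=np.linalg.norm(q-p);d=(q-p)/L;r=c-p;t=r@d;n=r@np.array([-d[1],d[0]]);m=(abs(n)<6)&(t>8)&(t<L-8)
    if m.sum()<5: print('few',m.sum());return None
    W=ray(cm,c[m],.010)[:,:2];return cv2.fitLine((W*1000).astype(np.float32),cv2.DIST_HUBER,0,.01,.01).ravel()
def X(a,b): 
    s=np.linalg.solve(np.array([a[:2],-b[:2]]).T,b[2:]-a[2:]);return a[2:]+s[0]*a[:2]
A=line((222,185),(360,110));B=line((360,110),(443,298));print(A,B)
u=B[:2]*np.sign(B[0]);y=np.array([-u[1],u[0]])
if A is not None:
    P=X(A,B);o=P+140*u-95*y;print('corner',P,'centre',o)
else:o=np.array([546.2,-96.8])
print('yaw',np.degrees(np.arctan2(u[1],u[0])),'A dir',A is not None and np.degrees(np.arctan2(A[1],A[0])))
m=cv2.inRange(hsv,(4,150,120),(14,255,255));m[:170]=0;m[:,:295]=0;m[300:]=0;m[:,400:]=0
k,l,st,ce=cv2.connectedComponentsWithStats(m)
for i in range(1,k):
    if st[i,4]>12:
        w=ray(cm,[ce[i]],.045)[0,:2]*1000-o;print('roller',ce[i],st[i,4],w@u,w@y,np.hypot(w@u,w@y+95),np.degrees(np.arctan2(w@u,w@y+95)))
w=np.array([440.8,-38.2])-o;print('dot',w@u,w@y,np.hypot(w@u,w@y+95),np.degrees(np.arctan2(w@u,w@y+95)))
E
```

```text
[  0.7247177   0.6890459 450.22018     2.5931897] [  0.6883403   -0.72538793 608.5602     -28.01083   ]
corner [518.1929   67.22018] centre [545.6487  -99.72646]
yaw -46.501125 A dir 43.554634
roller [314.25961538 192.88461538] 104 -86.86954574728273 4.928832566480453 132.40879712631985 -41.00089379949963
roller [344.94594595 209.98648649] 74 -52.51410550758139 26.761372192368004 132.6030280024923 -23.32991195678853
roller [365.88636364 232.93181818] 44 -15.823861389137663 36.48721273565969 132.43595320854254 -6.8622731326177355
roller [368.51515152 237.39393939] 33 -9.30314372987593 36.947951007967404 132.27550891400756 -4.033031507472342
roller [378.21333333 263.22666667] 75 26.415435163987336 33.89894974785292 131.57778863091724 11.58135118624096
roller [381.97826087 291.89130435] 46 64.0873572401051 22.787796280864196 134.09382651980374 28.550242899526857
dot -116.8021275536792 -33.7048236250719 131.90843660622883 -62.310503466957975
```

```bash
python3 - <<'E'
from plant import manip
from h import *
o=np.array([.546,-.0978]);yaw=np.radians(-46.35)
d=J2W(o,yaw,arc(0))[0];print(d,togo(manip.get_state(),[*d,.0565],61.04-46.35+90))
for s in np.arange(5,101,5): print(s,np.round([-130*(1-np.cos(s/130)),130*np.sin(s/130),np.degrees(s/130)],1))
E
```

```text
[ 0.44429429 -0.0376233 ] (array([ -2.51682372,  -0.2249912 , 193.54311593]), np.float64(0.5269392688580297))
5 [-0.1  5.   2.2]
10 [-0.4 10.   4.4]
15 [-0.9 15.   6.6]
20 [-1.5 19.9  8.8]
25 [-2.4 24.8 11. ]
30 [-3.4 29.7 13.2]
35 [-4.7 34.6 15.4]
40 [-6.1 39.4 17.6]
45 [-7.7 44.1 19.8]
50 [-9.5 48.8 22. ]
55 [-11.5  53.4  24.2]
60 [-13.6  57.9  26.4]
65 [-15.9  62.3  28.6]
70 [-18.4  66.7  30.9]
75 [-21.   70.9  33.1]
80 [-23.8  75.   35.3]
85 [-26.8  79.1  37.5]
90 [-29.9  83.   39.7]
95 [-33.2  86.8  41.9]
100 [-36.6  90.4  44.1]
```

Call:
move_arm(
  dp=[
    [-1,-1,30],
    [-2,-2,60],
    [-2,-3,90],
    [-2,-3,120],
    [-2,-3,145],
    [-2,-3,165],
    [-2,-3,178],
    [-2,-3,186],
    [-2,-3,191],
    [-2,-3,193.5],
    [-2,-3,193.5],
    [-2,-3,193.5],
  ],
  turn=[0,0,0,0,0,0,0,0,0,0,0,0],
  hand=[0,0,0,0,0,0,0,0,0,0,0,0],
)

```text
time_s: 3.15
tool_pos: [0.442, -0.0388, 0.0569]
eef_rot: [0.608, 0.794, 0.0, 0.0]
force: [-0.0, -0.2, 0.4]
width: -0.002
finger_force: 0.0
```

```bash
python3 - <<'E'
from plant import manip,camera,camera_model
import cv2
s=manip.get_state();print(s['time_s'],s['tool_pos'],s['force'])
im=cv2.resize(camera('scene')[110:260,190:390],None,fx=4,fy=4,interpolation=cv2.INTER_CUBIC)
w=cv2.resize(camera('wrist'),(560,420));cv2.imwrite('pics/s2.png',im);cv2.imwrite('pics/w2.png',w)
E
```

```text
3.15 [ 0.44204884 -0.03884498  0.05691454] [-0.03629327 -0.1550347   0.44861391]
```

View pics/w2.png

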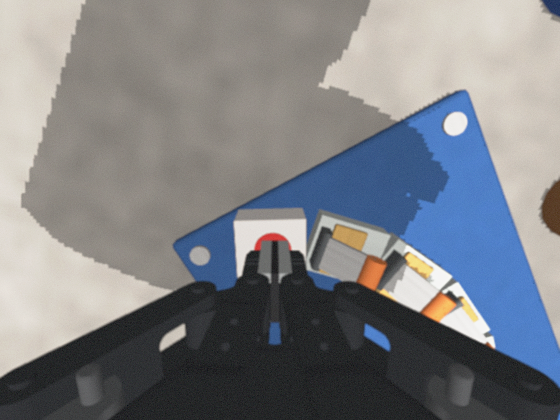

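The tips are centred over the red dot, with tab 1 ahead in +y. I'll start a slow sweep of 3 mm per row.

Call:
move_arm(
  dp=[
    [0,3,0],
    [-0.1,6,0],
    [-0.3,9,0],
    [-0.6,12,0],
    [-0.9,15,0],
    [-1.2,17.9,0],
    [-1.7,20.9,0],
    [-2.2,23.9,0],
    [-2.8,26.8,0],
    [-3.4,29.7,0],
    [-4.2,32.6,0],
    [-5,35.5,0],
    [-5.8,38.4,0],
    [-6.7,41.3,0],
    [-7.7,44.1,0],
  ],
  turn=[1.3,2.6,4,5.3,6.6,7.9,9.3,10.6,11.9,13.2,14.5,15.9,17.2,18.5,19.8],
  hand=[0,0,0,0,0,0,0,0,0,0,0,0,0,0,0],
)

```text
time_s: 4.75
tool_pos: [0.4826, -0.0341, 0.0555]
eef_rot: [0.736, 0.677, -0.003, -0.003]
force: [-22.8, -0.6, -5.6]
width: 0.001
finger_force: 10.4
```

```bash
python3 - <<'E'
from plant import manip,camera
import cv2
s=manip.get_state();print(s['time_s'],s['tool_pos'],s['force'])
cv2.imwrite('pics/w3.png',camera('wrist'))
E
```

```text
4.75 [ 0.4826142  -0.03413712  0.05554973] [-22.79466793  -0.64313688  -5.58049291]
```

View pics/w3.png

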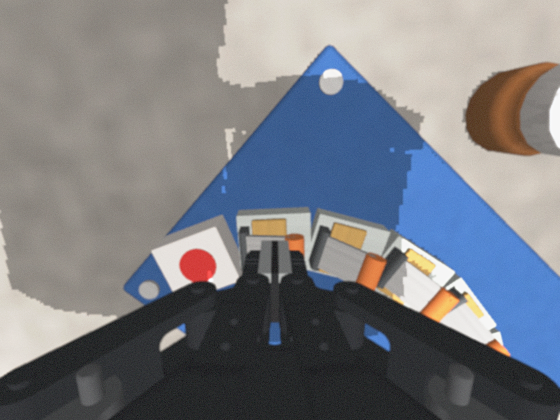

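The tip rode down the strip and is now butting against the roller's side, with a steady force of 23 N. I'll back off straight away, step over the roller and press it down from above.

Call:
move_arm(
  dp=[
    [0.2,-5,0],
    [0.2,-7,0],
    [0.2,-7,-6],
    [0.2,-7,-14],
    [0,-1,-15],
    [0,5,-15],
    [-0.3,10,-14],
    [-0.3,10,-14],
  ],
  turn=[0,0,0,0,0,2,4,4],
  hand=[0,0,0,0,0,0,0,0],
)

```text
time_s: 5.6
tool_pos: [0.4977, -0.0361, 0.0708]
eef_rot: [0.759, 0.651, 0.001, 0.001]
force: [-0.0, -0.2, 0.1]
width: -0.002
finger_force: 0.0
```

```bash
python3 - <<'E'
from plant import manip,camera
import cv2
s=manip.get_state();print(s['time_s'],s['tool_pos'],s['force'])
im=camera('scene')[110:260,190:390];w=camera('wrist')[180:380,200:500]
cv2.imwrite('pics/w4.png',cv2.resize(w,None,fx=2.6,fy=2.6,interpolation=cv2.INTER_CUBIC));cv2.imwrite('pics/s4.png',cv2.resize(im,None,fx=4,fy=4))
E
```

```text
5.6 [ 0.49774795 -0.03610979  0.07082125] [-0.03432899 -0.18600757  0.08423039]
```

View pics/w4.png

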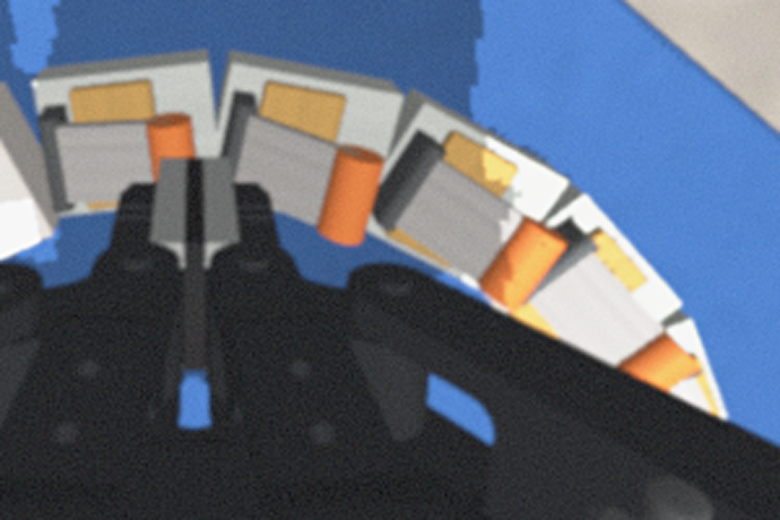

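Tab 1 is lower than the others, and the tip is now over its roller at about (175,160). I'll check the arc position, then press down.

```bash
cat >> h.py <<'E'
def where(st,o=np.array([.546,-.0978]),yaw=np.radians(-46.35)):
    w=st['tool_pos'][:2]-o;c,s=np.cos(yaw),np.sin(yaw);x=(c*w[0]+s*w[1])*1000;y=(-s*w[0]+c*w[1])*1000
    R=Ro.from_quat(st['eef_rot']).as_matrix();a=np.arctan2(x,y+95)
    ty=np.degrees(np.arctan2(R[1,1],R[0,1]))
    return 's %.1f r %.1f z %.1f headerr %.1f'%(130*(a+np.radians(61.04)),np.hypot(x,y+95),st['tool_pos'][2]*1000,ty-(-46.35-np.degrees(a)))
def goal(st,s,dr=0,o=np.array([.546,-.0978]),yaw=np.radians(-46.35)): # tool shift to reach arc s
    P=J2W(o,yaw,arc(s))[0];a=-np.degrees(s/130)+61.04-46.35+90
    return togo(st,[*P,.0565],a)
E
python3 - <<'E'
from plant import manip
from h import *
s=manip.get_state();print(where(s));
for k in(50,52,54):print(k,goal(s,k))
E
```

```text
s 52.9 r 128.9 z 70.6 headerr 0.0
50 (array([ 1.03352238, -2.9325094 , 14.13743853]), np.float64(-1.259621105267854))
52 (array([ 1.06210558, -0.93273359, 14.13834228]), np.float64(-0.37814757429737256))
54 (array([ 1.05992083,  1.06724528, 14.13924761]), np.float64(0.5033259566731374))
```

Call:
move_arm(
  dp=[
    [0,0,3],
    [0,0,6],
    [0,0,8],
    [0,0,10],
    [0,0,12],
    [0,0,13.5],
    [0,0,14],
    [0,0,14],
  ],
  turn=[0,0,0,0,0,0,0,0],
  hand=[0,0,0,0,0,0,0,0],
)

```text
time_s: 6.5
tool_pos: [0.4962, -0.0359, 0.0564]
eef_rot: [0.759, 0.652, -0.0, -0.0]
force: [0.1, -0.5, 0.2]
width: 0.001
finger_force: 0.0
```

Call:
move_arm(
  dp=[
    [0,0,-10],
    [0,0,-20],
    [0.5,3,-25],
    [0.5,11,-25],
    [-0.5,20,-25],
    [-2.5,30,-25],
    [-5,39.5,-25],
    [-5,39.5,-25],
    [-5,39.5,-21],
    [-5,39.5,-18],
    [-5,39.5,-15],
    [-5,39.5,-12],
    [-5,39.5,-9],
    [-5,39.5,-6],
    [-5,39.5,-4],
    [-5,39.5,-2],
    [-5,39.5,-0.5],
    [-5,39.5,0.5],
    [-5,39.5,0.5],
    [-5,39.5,0.5],
  ],
  turn=[0,0,2,5,9,13,17.6,17.6,17.6,17.6,17.6,17.6,17.6,17.6,17.6,17.6,17.6,17.6,17.6,17.6],
  hand=[0,0,0,0,0,0,0,0,0,0,0,0,0,0,0,0,0,0,0,0],
)

```text
time_s: 8.5
tool_pos: [0.5343, -0.0467, 0.0559]
eef_rot: [0.849, 0.528, -0.0, -0.0]
force: [0.0, 0.4, 0.7]
width: 0.001
finger_force: 0.0
```

```bash
python3 - <<'E'
from plant import manip,camera
from h import *
s=manip.get_state();print(where(s),s['force'],s['time_s'])
for k in(92,132):print(k,goal(s,k))
cv2.imwrite('pics/w5.png',cv2.resize(camera('wrist')[180:380,120:420],None,fx=2.6,fy=2.6,interpolation=cv2.INTER_CUBIC))
E
```

```text
s 92.5 r 129.9 z 55.9 headerr -0.2 [0.04326322 0.41576658 0.66903317] 8.5
92 (array([ 0.10700206, -0.48672277, -0.60335708]), np.float64(-0.41038861698368123))
132 (array([-5.71628588, 38.92780983, -0.62416995]), np.float64(17.219082002426262))
```

View pics/w5.png

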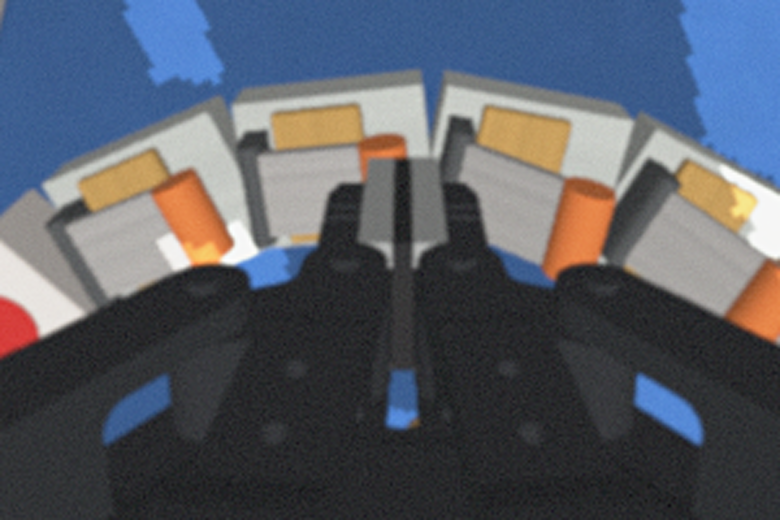

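The wrist view shows the tip covering roller 2. Tab 1 is behind it at left, with its roller at (190,215). I'll check by projection how flat tabs 1 and 2 are, using the outer corner where strip meets roller.

```bash
python3 - <<'E'
from plant import camera_model
from h import *
cm=camera_model('wrist');o=np.array([.546,-.0978]);yaw=np.radians(-46.35)
for tab in(1,2,3):
  for a in(0,.1,.2,.4,.6):
    P=[]
    for L in(0,22,32):
        sm=26+40*(tab-1)+16; A=np.radians(61.04)-sm/130 # straight tab tangent at its middle
        mid=np.array([-np.sin(A),np.cos(A)]);t=np.array([np.cos(A),np.sin(A)])
        q=mid*139+np.array([0,-95])+t*(-16+L*np.cos(a)); P.append([*J2W(o,yaw,q/1000)[0],(31+1.5+L*np.sin(a))/1000])
    uv=(proj(cm,P)-[120,180])*2.6
    print(tab,a,np.round(uv).astype(int).tolist())
E
```

```text
1 0 [[72, 223], [168, 185], [213, 168]]
1 0.1 [[72, 223], [165, 190], [208, 174]]
1 0.2 [[72, 223], [160, 195], [202, 182]]
1 0.4 [[72, 223], [147, 207], [185, 199]]
1 0.6 [[72, 223], [131, 220], [161, 218]]
2 0 [[265, 156], [374, 147], [424, 143]]
2 0.1 [[265, 156], [373, 151], [423, 149]]
2 0.2 [[265, 156], [371, 156], [421, 156]]
2 0.4 [[265, 156], [363, 165], [412, 169]]
2 0.6 [[265, 156], [351, 174], [395, 183]]
3 0 [[478, 147], [584, 170], [631, 180]]
3 0.1 [[478, 147], [586, 174], [635, 186]]
3 0.2 [[478, 147], [587, 178], [637, 193]]
3 0.4 [[478, 147], [585, 186], [637, 204]]
3 0.6 [[478, 147], [579, 192], [630, 215]]
```

Tab 2 reads about 0 and tab 1 about 0.1 or less, which agrees with the tip being at 37.5 mm with no force. On to tab 3.

Call:
move_arm(
  dp=[
    [0,0,-10],
    [0,0,-20],
    [0,3,-25],
    [-0.5,11,-25],
    [-1.5,20,-25],
    [-3.5,30,-25],
    [-5.7,39,-25],
    [-5.7,39,-25],
    [-5.7,39,-21],
    [-5.7,39,-18],
    [-5.7,39,-15],
    [-5.7,39,-12],
    [-5.7,39,-9],
    [-5.7,39,-6],
    [-5.7,39,-4],
    [-5.7,39,-2],
    [-5.7,39,-0.5],
    [-5.7,39,0],
    [-5.7,39,0],
    [-5.7,39,0],
  ],
  turn=[0,0,2,5,9,13,17.4,17.4,17.4,17.4,17.4,17.4,17.4,17.4,17.4,17.4,17.4,17.4,17.4,17.4],
  hand=[0,0,0,0,0,0,0,0,0,0,0,0,0,0,0,0,0,0,0,0],
)

```text
time_s: 10.55
tool_pos: [0.5669, -0.0691, 0.0559]
eef_rot: [0.919, 0.393, -0.0, -0.0]
force: [-0.6, -0.1, 0.0]
width: 0.007
finger_force: 0.0
```

```bash
python3 - <<'E'
from plant import manip
from h import *
s=manip.get_state();print(where(s),s['force'],s['time_s'])
for k in(132,172):print(k,goal(s,k))
E
```

```text
s 132.1 r 130.1 z 55.9 headerr -0.1 [-0.57079176 -0.13109476  0.04651582] 10.55
132 (array([-0.07969077, -0.10172439, -0.57284484]), np.float64(-0.1815852606529802))
172 (array([-6.06032869, 39.28924247, -0.58680897]), np.float64(17.447885358756935))
```

Call:
move_arm(
  dp=[
    [0,0,-10],
    [0,0,-20],
    [0,3,-25],
    [-0.5,11,-25],
    [-1.5,20,-25],
    [-3.5,30,-25],
    [-6,39.3,-25],
    [-6,39.3,-25],
    [-6,39.3,-21],
    [-6,39.3,-18],
    [-6,39.3,-15],
    [-6,39.3,-12],
    [-6,39.3,-9],
    [-6,39.3,-6],
    [-6,39.3,-4],
    [-6,39.3,-2],
    [-6,39.3,-0.5],
    [-6,39.3,0],
    [-6,39.3,0],
    [-6,39.3,0],
  ],
  turn=[0,0,2,5,9,13,17.5,17.5,17.5,17.5,17.5,17.5,17.5,17.5,17.5,17.5,17.5,17.5,17.5,17.5],
  hand=[0,0,0,0,0,0,0,0,0,0,0,0,0,0,0,0,0,0,0,0],
)

```text
time_s: 12.55
tool_pos: [0.5912, -0.1005, 0.0559]
eef_rot: [0.969, 0.249, -0.0, -0.0]
force: [-0.3, 0.7, 0.0]
width: -0.005
finger_force: 0.0
```

```bash
python3 - <<'E'
from plant import manip,camera
from h import *
s=manip.get_state();print(where(s),s['force'],s['time_s'])
for k in(172,212):print(k,goal(s,k))
cv2.imwrite('pics/w6.png',cv2.resize(camera('wrist')[180:380,120:420],None,fx=2.6,fy=2.6,interpolation=cv2.INTER_CUBIC))
E
```

```text
s 172.0 r 130.1 z 55.9 headerr -0.1 [-0.26779988  0.65999292  0.00401798] 12.55
172 (array([-0.11824378,  0.01616938, -0.56418698]), np.float64(-0.05264592436188309))
212 (array([-6.18751251, 39.39357872, -0.57448124]), np.float64(17.57682469504806))
```

View pics/w6.png

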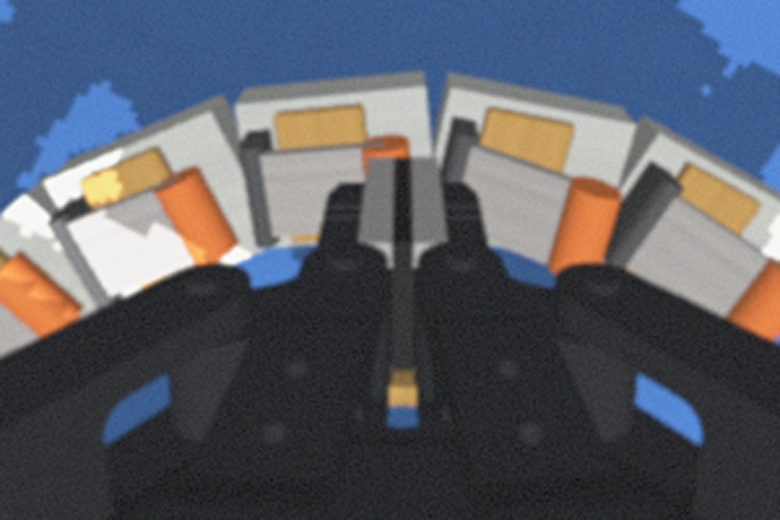

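The view matches the one at tab 2: tab 3 sits at lower left just as tab 1 did, and the tip covers roller 4. I'll do tabs 5 and 6 the same way.

Call:
move_arm(
  dp=[
    [0,0,-10],
    [0,0,-20],
    [0,3,-25],
    [-0.5,11,-25],
    [-1.5,20,-25],
    [-3.5,30,-25],
    [-6.2,39.4,-25],
    [-6.2,39.4,-25],
    [-6.2,39.4,-21],
    [-6.2,39.4,-18],
    [-6.2,39.4,-15],
    [-6.2,39.4,-12],
    [-6.2,39.4,-9],
    [-6.2,39.4,-6],
    [-6.2,39.4,-4],
    [-6.2,39.4,-2],
    [-6.2,39.4,-0.5],
    [-6.2,39.4,0],
    [-6.2,39.4,0],
    [-6.2,39.4,0],
  ],
  turn=[0,0,2,5,9,13,17.6,17.6,17.6,17.6,17.6,17.6,17.6,17.6,17.6,17.6,17.6,17.6,17.6,17.6],
  hand=[0,0,0,0,0,0,0,0,0,0,0,0,0,0,0,0,0,0,0,0],
)

```text
time_s: 14.6
tool_pos: [0.6048, -0.138, 0.0559]
eef_rot: [0.995, 0.098, -0.0, -0.0]
force: [0.3, 0.7, 0.1]
width: -0.0
finger_force: 0.0
```

```bash
python3 - <<'E'
from plant import manip
from h import *
s=manip.get_state();print(where(s),s['force'],s['time_s'],goal(s,252))
E
```

```text
s 212.0 r 130.0 z 55.9 headerr -0.0 [0.27446989 0.72572819 0.12599557] 14.6 (array([-6.09449047, 39.34188648, -0.56626902]), np.float64(17.60413407586833))
```

Call:
move_arm(
  dp=[
    [0,0,-10],
    [0,0,-20],
    [0,3,-25],
    [-0.5,11,-25],
    [-1.5,20,-25],
    [-3.5,30,-25],
    [-6.1,39.4,-25],
    [-6.1,39.4,-25],
    [-6.1,39.4,-21],
    [-6.1,39.4,-18],
    [-6.1,39.4,-15],
    [-6.1,39.4,-12],
    [-6.1,39.4,-9],
    [-6.1,39.4,-6],
    [-6.1,39.4,-4],
    [-6.1,39.4,-2],
    [-6.1,39.4,-0.5],
    [-6.1,39.4,0],
    [-6.1,39.4,0],
    [-6.1,39.4,0],
  ],
  turn=[0,0,2,5,9,13,17.6,17.6,17.6,17.6,17.6,17.6,17.6,17.6,17.6,17.6,17.6,17.6,17.6,17.6],
  hand=[0,0,0,0,0,0,0,0,0,0,0,0,0,0,0,0,0,0,0,0],
)

```text
time_s: 16.6
tool_pos: [0.6065, -0.1778, 0.056]
eef_rot: [0.998, -0.056, -0.0, -0.0]
force: [0.7, 0.3, 1.0]
width: -0.004
finger_force: 0.0
```

```bash
python3 - <<'E'
from plant import manip
from h import *
s=manip.get_state();print(where(s),s['force'],s['time_s'])
E
```

```text
s 252.0 r 130.1 z 56.0 headerr 0.0 [0.74567718 0.28632039 1.03473463] 16.6
```

Call:
move_arm(
  dp=[
    [0,0,-8],
    [0,0,-20],
    [0,0,-40],
    [0,0,-60],
    [0,0,-70],
    [-10,-15,-70],
    [-30,-30,-70],
    [-50,-45,-70],
    [-60,-50,-70],
    [-60,-50,-70],
  ],
  turn=[0,0,0,0,0,-5,-13,-21,-29,-37],
  hand=[0,0,0,0,0,0,0,0,0,0],
)

```text
time_s: 17.6
tool_pos: [0.551, -0.1205, 0.1264]
eef_rot: [0.964, 0.267, -0.0, -0.0]
force: [-0.5, 0.3, -0.5]
width: -0.0
finger_force: 0.0
```

```bash
python3 - <<'E'
from plant import manip,camera,camera_model
from h import *
s=manip.get_state();print(where(s),s['force'],s['time_s'])
cm=camera_model('wrist');im=camera('wrist');o=np.array([.546,-.0978]);yaw=np.radians(-46.35)
big=cv2.resize(im,(784,588),interpolation=cv2.INTER_CUBIC)
for tab in range(1,7):
  A=np.radians(61.04)-(42+40*(tab-1))/130;m=np.array([-np.sin(A),np.cos(A)]);t=np.array([np.cos(A),np.sin(A)])
  for a,col in((0,(0,255,0)),(.3,(255,0,255))):
    P=[[*J2W(o,yaw,(m*139+[0,-95]+t*(-16+L*np.cos(a)))/1000)[0],(32.5+L*np.sin(a))/1000] for L in(0,32)]
    q=np.round(proj(cm,P)*1.4).astype(int);cv2.line(big,q[0].tolist(),q[1].tolist(),col,1)
cv2.imwrite('pics/w7.png',big)
E
```

```text
s 169.1 r 85.3 z 126.4 headerr 0.8 [-0.51171312  0.26368936 -0.53115818] 17.6
```

View pics/w7.png

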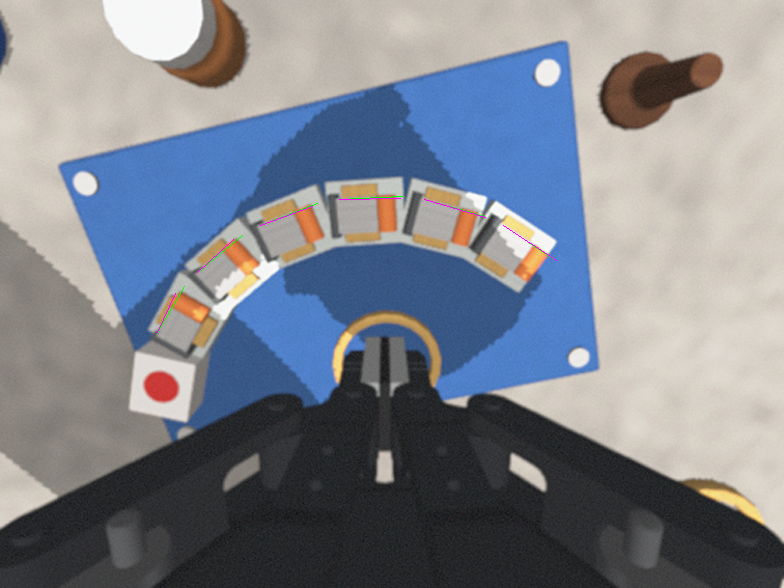

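All six tabs lie flat along the projected flat lines. The bangle, jar and post are where they were, and the hand is clear.

```bash
python3 -c "
from plant import job
print(job.sign_off())"
```

```text
the job is handed in; nothing more can be done
None
```

I signed the job off with all six tabs looking flat and the bangle, jar and post unmoved, but not as one continuous stroke: the tip jammed on roller 1 (about 23 N; limit 25 N), so I pressed each roller from above in low hops; no verdict came back.

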